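# Sort two lens dust caps and present the carousel

### The arm

A 7-joint arm with a two-finger parallel gripper is mounted at the origin on the work surface. World frame = base frame: x ahead of the robot, y to its left, z up, the work surface at z = 0. Lengths are in m, angles in rad, forces in N, time in s.
With the tool pointing down it reaches from about 0.35 to 0.9 m from the base axis. Payload 8.1 kg.
Tool frame: the origin (TCP) lies at the centre of the arm's flange, where the gripper is bolted on; the fingertips stand 178 mm ahead of it and the grasp point (between the pads) lies 159 mm ahead of it; z points along the fingers, y is the direction in which the jaws open and shut (so a half turn about z gives the same grasp; the last joint's range is limited). The gripper opens to 92 mm and grips with 3 to 60 N. Pads are 19 mm wide; open, the fingers measure 130 mm over their backs; the gripper's body (75 mm by 190 mm) begins 47 mm behind the grasp point.
Start: joints at [1.204, 0.434, 0.025, 1.573, -0.012, 1.134, -0.075], TCP at [0.163, -0.603, 0.405] pointing down, gripper open.
Joint ranges: [-2.62, 2.62], [-0.44, 2.09], [-1.27, 1.32], [0.08, 2.57], [-1.32, 4.46], [0.12, 2], [-2.74, 2.74]. Speed limits (rad/s): [2.22, 2.22, 3.01, 3.01, 3.14, 3.14, 3.14].

### API

Orientations are given as a rotation vector (axis times angle).
In Python, from cell import arm, get_image, camera_model gives the robot as it stands. The module is installed in compiled form; this text tells all that it offers.
- The arm moves only by the shell command python3 -m pendant 'ROWS' [FORCE]. ROWS is JSON, a list that holds one entry, the list of rows, each a list of 7 numbers: the shift along the tool's x, y, z in mm, then the turn, a rotation vector about the tool's x, y, z in rad, then the closure, from -1 (fully open) to 1 (shut). In form: [[[x, y, z, rx, ry, rz, hand], ...]]. A call has 1 to 20 rows; each row is the pose to reach, as a shift and turn from the pose commanded when the call began, along the tool's axes at that moment; what a row does not reach only later rows make up. A row lasts 1/8 s, in which the tool goes at most 62.5 mm and 10.7 degrees, less where a joint would pass 70% of its speed; a pose out of reach is approached as far as the arm can. A call with a gripper value outside its range is refused whole. The fingers move at their own pace and stop on an object; FORCE is the grip in N (left out, the last holds). Time passes only in rows, so rows that repeat a pose let the fingers close. It gives the time, the measured TCP pose, the force and the opening at its end, in the units of the state.
- arm.observe(): the state, without advancing time (a new reading comes with each control period).
- get_image(name): name is "side" or "top" or "wrist"; returns the picture (384x512x3 uint8, red, green, blue); there is no depth.
- camera_model(name): a dict with "fx", "fy", "cx", "cy" (pixels), "k1" (the pictures are not rectified: a ray, as slopes to the right and down, at radius r is drawn at 1 + k1 r^2 times it, then the intrinsics apply), "position" and "orientation" of the camera in the world; the wrist camera has in their place "T_tool_cam" (4x4, takes a point from camera to tool coordinates, whose origin is the TCP and whose axes are the flange's). Camera axes: x right, y down, z forward; pixel columns grow to the right and rows downward; lengths in m; the calibration is good to about 2 mm. A picture is of the moment at which its call begins: read the wrist's pose just before it. camera_model takes no time and is no camera call.
- arm.sign_off(): hands the job in, once; it reports no verdict.
The state is a dict: "clock": time; "joints": joint angles; "dq": joint speeds; "joint_efforts": joint torques, N m; "position": TCP position; "ee_rot": TCP orientation; "force": force on the tool from outside, world axes, zero at the start; "ft_torque": the same for the moment, N m; "width": opening from 0.0 (shut) to 1.0 (fully open).
Only numpy, scipy, OpenCV 4.12 (cv2) and the standard library are available. Lean on these libraries where they do the work, as an engineer would, in place of code of your own. Each camera call takes 0.05 s, during which the arm holds its last target.

### The job

Sort the two grey dust caps into the carousel's nests, leaving each one lying flat: the cap with the flat rectangular tag has passed and goes in the square nest, the cap with the round stud is a reject and goes in the round nest. Only when both are in and let go, grip the carousel's upright post and turn the carousel until the square nest faces the front pointer on the foot, then hold it still there: finish while still gripping the post. Leave the lens, the bowl and the filter wrench where they are.

Things in the scene. Friction and masses are not known exactly. Their poses are not given: they have to be found in the camera images.
- tag_cap_center (a point): Centre, half-way up, of the passed cap: loose grey plastic dust cap, 40 g, 38 mm tall, standing upright at the start on the shelf (z = 0). A disc 44 mm in diameter and 10 mm thick, with a flat rectangular tag standing upright on its middle, 36 mm long (own x axis), 10 mm thick (own y axis), 28 mm tall (from 10 to 38 mm above the cap's underside). This point is 19 mm above the underside, on the axis; z up. Grip the tag across its 10 mm from above.
- stud_cap_center (a point): Centre, half-way up, of the reject cap: same grey disc (44 mm diameter, 10 mm thick, 40 g) but with an upright round stud 14 mm in diameter and 28 mm tall (from 10 to 38 mm above the underside) on its middle. This point is 19 mm above the underside, on the axis; z up.
- square_nest (a point): Middle of the floor of the square nest on the carousel's plate (height 0.030 m), 75 mm from the turning axis: a square aluminium wall 10 mm tall and 4 mm thick, 66 mm wide inside, open at the top. x axis points to the turning axis. It turns with the carousel.
- round_nest (a point): Middle of the floor of the round nest on the carousel's plate (height 0.030 m), opposite the square one and 75 mm from the turning axis: a round aluminium wall 10 mm tall and 4 mm thick, 66 mm inside diameter, open at the top. The turning axis lies midway between the two nests.
- post: Upright round aluminium grip post standing on the carousel's plate; it spins easily about its own upright axis (like a crank knob) but does not lift or tilt. 16 mm in diameter, 55 mm tall, 85 mm from the turning axis, a quarter turn clockwise (seen from above) from the square nest. Origin: centre of its foot, on the plate's top (height 0.030 m).
- pointer (a point): Top of the front pointer: aluminium block 32 x 10 mm and 24 mm tall on the carousel's fixed foot, 147 mm from the turning axis just outside the plate's rim. It does not turn and marks the front.
- carousel (a joint): Angle of the carousel (black plate 250 mm in diameter, top at height 0.030 m, turning about a vertical axis): 0 when the square nest faces the pointer, growing counter-clockwise seen from above. It starts between 0.8 and 2.3, has stops at -2.8 and 2.8, stays where it is left, and takes about 1 N at the post to turn.
- lens: Bystander: black lens, 76 mm in diameter, 82 mm tall, standing. Origin at the centre of its underside.
- bowl: Bystander: grey ceramic bowl, 120 mm in diameter, 50 mm tall. Origin at the centre of its underside.
- wrench: Bystander: red plastic filter wrench lying flat, a C-ring 82 mm across and 10 mm thick with a handle reaching 108 mm from the ring's centre along its own -x. Origin at the ring's centre, underside.
Mind the look-alikes: they are no part of the job. What is shaped like the part that bears stud_cap_center but purple or turquoise is not meant.

How it is judged:
On the way:
1. both caps lie flat in their nests, let go, before the carousel is turned to the front (horizontal distance between tag_cap_center and square_nest below 0.018 m and z of tag_cap_center in the frame of square_nest below 0.023 m and angle between each of tag_cap_center, stud_cap_center's own z axis and vertical below 0.12 rad and horizontal distance between stud_cap_center and round_nest below 0.018 m and z of stud_cap_center in the frame of round_nest below 0.023 m and (value of joint carousel above 0.3 rad or value of joint carousel below -0.3 rad) and distance between the grasp point and tag_cap_center above 0.05 m and distance between the grasp point and stud_cap_center above 0.05 m), for 0.2 s.
At the end, for the whole second after the job is handed in: Carousel angle within 0.1 rad of facing the pointer, under 0.05 rad/s, fingers pressing on the post with over 1 N. Tag cap in the square nest, stud cap in the round nest: centre within 18 mm of the nest's middle, under 23 mm above its floor, tilt under 0.12 rad (horizontal distance between tag_cap_center and square_nest below 0.018 m and z of tag_cap_center in the frame of square_nest below 0.023 m and angle between each of tag_cap_center, stud_cap_center's own z axis and vertical below 0.12 rad and horizontal distance between stud_cap_center and round_nest below 0.018 m and z of stud_cap_center in the frame of round_nest below 0.023 m and value of joint carousel between -0.1 and 0.1 rad and velocity of joint carousel between -0.05 and 0.05 rad/s and contact force between the fingers and post above 1 N); the arm keeps its last pose, push and grip.
It fails at once if the black lens is moved more than 30 mm (distance of lens from where it was at the start of the episode above 0.03 m).
It fails at once if the grey bowl is moved more than 30 mm (distance of bowl from where it was at the start of the episode above 0.03 m).
It fails at once if the red filter wrench is moved more than 30 mm (distance of wrench from where it was at the start of the episode above 0.03 m).
It also fails if it takes over 64 s, if anything falls off the work surface, if the arm or the gripper's body presses on something with over 40 N, if the wrist force passes 120 N, or if a joint passes its speed limit or range.

## Working session

There is one attempt and no reset: what is moved stays moved. The work goes in short steps, Python scripts to look and compute and a shell command to move; the robot and the scene stay as the last step left them, time stands still between calls to the robot, and variables do not carry over. Pictures are saved under pics/ and viewed, and the job is handed in when it is done.

```bash
mkdir -p pics; ls; python3 - <<'E'
from cell import arm,get_image,camera_model
import cv2
print(arm.observe())
for n in("side","top","wrist"):
    print(n,camera_model(n))
    cv2.imwrite(f"pics/{n}0.png",get_image(n)[:,:,::-1])
E
```

```text
pics
{'clock': 0.0, 'joints': array([ 1.2043983 ,  0.43519944,  0.02497484,  1.57412315, -0.01157497,
        1.13396007, -0.075102  ]), 'dq': array([ 5.46946787e-04,  9.36667978e-05, -1.91091886e-03, -9.00512732e-05,
       -1.50015405e-03,  1.63029557e-03, -2.69956656e-04]), 'joint_efforts': array([-5.19195055e-04, -6.67844582e+01,  9.85142179e-01, -3.14466512e+01,
       -6.04572985e-02,  4.30284650e-02,  1.69431360e-04]), 'position': array([ 0.16286951, -0.60315943,  0.40394932]), 'ee_rot': array([-3.11282860e+00, -4.12876663e-01,  5.71975202e-04]), 'force': array([-0.45670885,  0.35259185,  0.16761893]), 'ft_torque': array([ 0.02841739, -0.01575207,  0.01620797]), 'width': 1.0012687641981415}
side {'fx': 439.97122995784673, 'fy': 439.97122995784673, 'cx': 247.3755238610971, 'cy': 188.5200700510378, 'k1': 0.003830624912191723, 'position': array([ 0.55474007, -0.86579607,  0.74271895]), 'orientation': array([-2.30671168,  0.02915773, -0.01127459])}
top {'fx': 496.3206249743395, 'fy': 496.3206249743395, 'cx': 259.4185664040774, 'cy': 192.45644545395842, 'k1': -0.21194015883834097, 'position': array([ 0.34137942, -0.07723512,  1.47477481]), 'orientation': array([-2.13982193,  2.15238207, -0.17837894])}
wrist {'fx': 290.65498469385534, 'fy': 290.65498469385534, 'cx': 258.88522380523426, 'cy': 188.4534334667932, 'k1': -0.024218071426731953, 'T_tool_cam': array([[-5.52098349e-04, -9.50304520e-01, -3.11321400e-01,
         8.46791737e-02],
       [ 9.99999795e-01, -4.23325682e-04, -4.81206645e-04,
         6.11153799e-04],
       [ 3.25502506e-04, -3.11321601e-01,  9.50304559e-01,
         1.94612326e-02],
       [ 0.00000000e+00,  0.00000000e+00,  0.00000000e+00,
         1.00000000e+00]])}
```

View pics/top0.png

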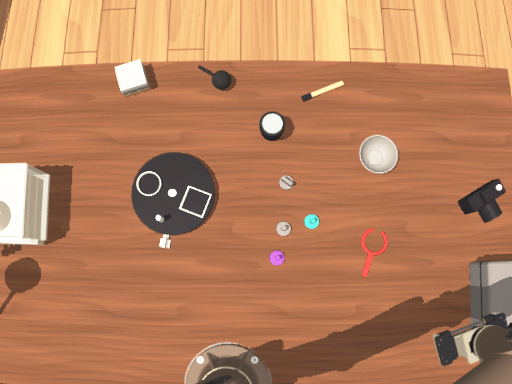

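View pics/side0.png

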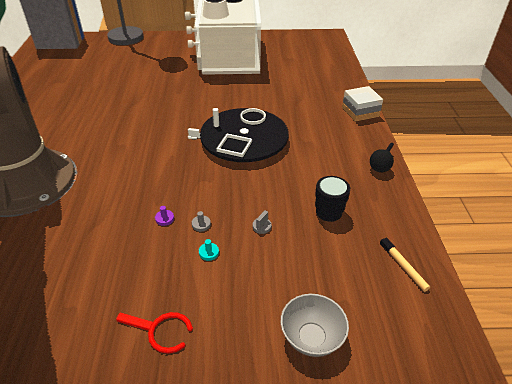

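View pics/wrist0.png

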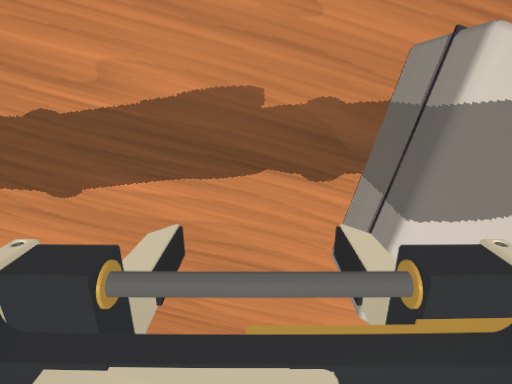

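The top view shows the following, with pixel positions as (column, row):
- **Caps:** tag cap near (287,182) and grey stud cap near (284,229).
- **Look-alikes:** turquoise (312,221) and purple (277,258), neither of which is meant.
- **Carousel:** disc around (172,193), square nest (195,202), round nest (149,184), post (158,218) and pointer (165,241).

Next I'll measure these and check an enlarged crop.

```bash
cat > h.py <<'E'
import numpy as np, cv2
from scipy.spatial.transform import Rotation as R
from cell import arm,get_image,camera_model
def pose(n):
    m=camera_model(n)
    if n=="wrist":
        s=arm.observe(); T=np.eye(4);T[:3,:3]=R.from_rotvec(s["ee_rot"]).as_matrix();T[:3,3]=s["position"]
        T=T@m["T_tool_cam"]; return m,T[:3,:3],T[:3,3]
    return m,R.from_rotvec(m["orientation"]).as_matrix(),m["position"]
def slopes(m,px):
    d=(np.atleast_2d(np.array(px,float))-[m["cx"],m["cy"]])/[m["fx"],m["fy"]]
    u=d.copy()
    for _ in range(30): u=d/(1+m["k1"]*(u**2).sum(1,keepdims=True))
    return u
def ray(n,px,P=None):
    m,Rm,p=P or pose(n); u=slopes(m,px)
    return p,np.c_[u,np.ones(len(u))]@Rm.T
def plane(n,px,z,P=None):
    p,d=ray(n,px,P); return p+d*((z-p[2])/d[:,2])[:,None]
def proj(n,X,P=None):
    m,Rm,p=P or pose(n); c=(np.atleast_2d(X)-p)@Rm; u=c[:,:2]/c[:,2:]
    u=u*(1+m["k1"]*(u**2).sum(1,keepdims=True)); return u*[m["fx"],m["fy"]]+[m["cx"],m["cy"]]
def two(a,pa,b,pb):
    p,d=ray(a,pa);q,e=ray(b,pb);d=d[0];e=e[0]
    A=np.c_[d,-e];s=np.linalg.lstsq(A,q-p,rcond=None)[0];x=p+s[0]*d;y=q+s[1]*e
    return (x+y)/2,np.linalg.norm(x-y)
def crop(img,x0,y0,x1,y1,k,f):
    cv2.imwrite(f,cv2.resize(img[y0:y1,x0:x1,::-1],None,fx=k,fy=k,interpolation=cv2.INTER_CUBIC))
E
python3 - <<'E'
from h import *
t=cv2.imread("pics/top0.png")[:,:,::-1];s=cv2.imread("pics/side0.png")[:,:,::-1]
crop(t,120,140,220,255,5,"pics/c1.png")
crop(t,255,160,335,280,5,"pics/c2.png")
crop(s,140,190,290,275,5,"pics/c3.png")
crop(s,180,95,300,170,5,"pics/c4.png")
g=t.astype(int)
for nm,px in dict(tag=(287,182),stud=(284,229),turq=(312,221),purp=(277,258),lens=(272,125),bowl=(378,154),wr=(374,243)).items(): print(nm,plane("top",px,0.01))
for nm,px in dict(ax=(172,193),sq=(195,202),rd=(149,184),post=(158,218),ptr=(165,241)).items(): print(nm,plane("top",px,0.03))
E
```

```text
tag [[ 0.60098732 -0.17755222  0.01      ]]
stud [[ 0.45981807 -0.16658783  0.01      ]]
turq [[ 0.482975   -0.25032561  0.01      ]]
purp [[ 0.37439968 -0.14494153  0.01      ]]
lens [[ 0.77872546 -0.13453235  0.01      ]]
bowl [[ 0.6874784  -0.45996117  0.01      ]]
wr [[ 0.4150507  -0.43600048  0.01      ]]
ax [[0.56619398 0.16444049 0.03      ]]
sq [[0.53904006 0.09552885 0.03      ]]
rd [[0.59367012 0.2344667  0.03      ]]
post [[0.49190556 0.20480918 0.03      ]]
ptr [[0.42422862 0.18278061 0.03      ]]
```

View pics/c1.png

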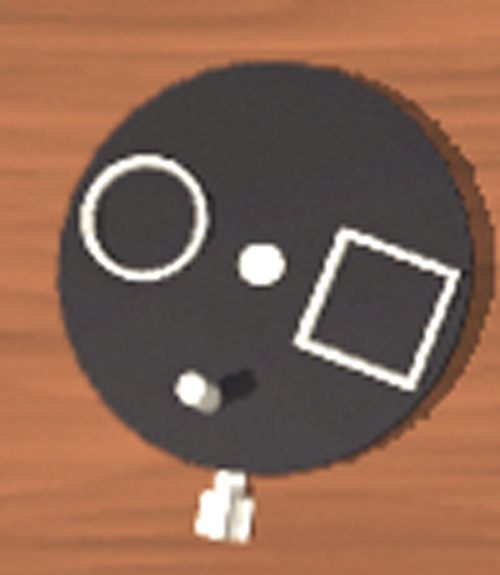

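View pics/c2.png

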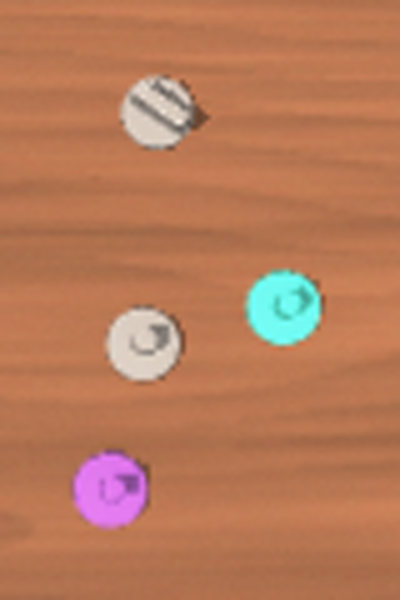

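View pics/c3.png

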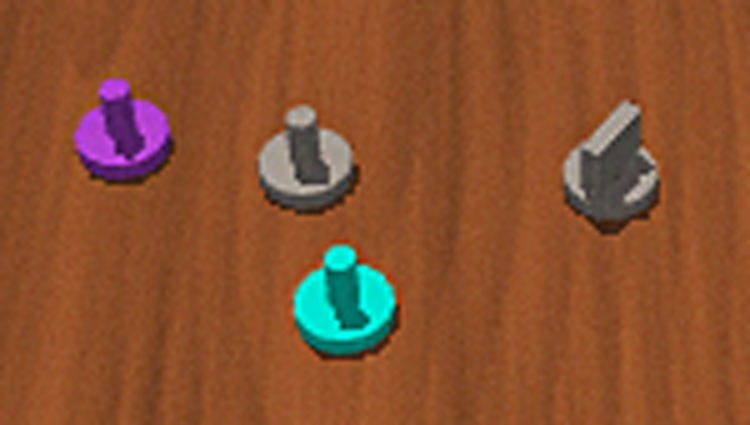

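View pics/c4.png

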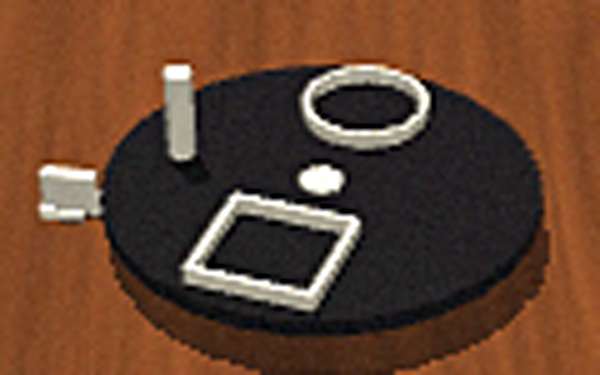

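The crops match the descriptions: the grey stud cap is at (284,229), with turquoise (312,221) and purple (277,258) as decoys. The tag cap is at (287,182). Next I'll refine the positions numerically.

```bash
python3 - <<'E'
from h import *
t=cv2.imread("pics/top0.png");hsv=cv2.cvtColor(t,cv2.COLOR_BGR2HSV)
gray=((hsv[:,:,1]<70)).astype(np.uint8)
for nm,(x,y) in dict(tag=(287,182),stud=(284,229)).items():
    m=np.zeros_like(gray);m[y-14:y+15,x-14:x+15]=gray[y-14:y+15,x-14:x+15]
    c=max(cv2.findContours(m,0,2)[0],key=cv2.contourArea);(cx,cy),r=cv2.minEnclosingCircle(c)
    P=plane("top",[(cx,cy),(cx+r,cy)],.010);print(nm,cx,cy,r,P[0],"dia",2*np.linalg.norm(P[1]-P[0]))
# two-view stud top: top crop (149,338)/5 ; side crop(301,113)/5
print("stud top",two("top",(255+148/5,160+337/5),"side",(140+301/5,190+113/5)))
print("tag top",two("top",(255+158/5,160+112/5),"side",(140+611/5,190+129/5)))
# tag direction
P=plane("top",[(255+133/5,160+97/5),(255+190/5,160+129/5)],.038);d=P[1]-P[0];print("tag long",P,np.degrees(np.arctan2(d[1],d[0])),np.linalg.norm(d))
c1=lambda p:(120+p[0]/5,140+p[1]/5)
c4=lambda p:(180+p[0]/5,95+p[1]/5)
ax=plane("top",c1((262,264)),.03)[0];print("axis",ax,two("top",c1((262,264)),"side",c4((322,179))))
m=(hsv[:,:,2]<95).astype(np.uint8);m[:140]=0;m[240:]=0;m[:,:125]=0;m[:,222:]=0
# inside-wall corners, wall top z=.04
sq=plane("top",[c1(p) for p in[(342,233),(458,271),(410,387),(299,343)]],.04);s=sq.mean(0);print("sq",s,[np.linalg.norm(sq[i]-sq[i-1]) for i in range(4)],np.linalg.norm(s-ax)) 
rd=plane("top",c1((145,217)),.04)[0];print("rd",rd,np.linalg.norm((rd-ax)[:2]))
po=plane("top",c1((190,389)),.085)[0];print("post",po,np.linalg.norm((po-ax)[:2]),two("top",c1((190,389)),"side",c4((178,72))))
pt=two("top",c1((225,510)),"side",c4((68,187)));print("ptr",pt,plane("top",c1((228,512)),.024))
an=lambda p:np.degrees(np.arctan2(p[1]-ax[1],p[0]-ax[0]))
print("angles sq",an(s),"rd",an(rd),"post",an(po),"ptr",an(plane("top",c1((228,512)),.024)[0]))
m=(rd+s)/2;print("mid",m)
E
```

```text
tag 286.0714416503906 182.1666717529297 7.167108535766602 [ 0.60049137 -0.17475248  0.01      ] dia 0.04312325346067977
stud 283.0806579589844 228.33871459960938 7.339245319366455 [ 0.46180098 -0.16388739  0.01      ] dia 0.04354335696022056
stud top (array([ 0.46362875, -0.16640656,  0.03800571]), np.float64(0.0029027284824944036))
tag top (array([ 0.60024235, -0.17449549,  0.03155524]), np.float64(0.008455418999909002))
tag long [[ 0.60387025 -0.15982413  0.038     ]
 [ 0.58460004 -0.19314205  0.038     ]] -120.04396428200988 0.03848928119955712
axis [0.56678716 0.16325503 0.03      ] (array([0.56895673, 0.16363071, 0.02935449]), np.float64(0.004110371750530151))
sq [0.53867083 0.09310568 0.04      ] [np.float64(0.06947149849531134), np.float64(0.07238730085807925), np.float64(0.07349833970655535), np.float64(0.07046811045535976)] 0.07623292633887085
rd [0.59372614 0.2323626  0.04      ] 0.07417252758810082
post [0.48674476 0.19408387 0.085     ] 0.08577414230213412 (array([0.48930566, 0.19521247, 0.0810409 ]), np.float64(0.004314088245581905))
ptr (array([0.42358883, 0.18641877, 0.01091469]), np.float64(0.0025023844896623383)) [[0.42046187 0.18201524 0.024     ]]
angles sq -111.84124385307832 rd 68.7035505458219 post 158.9354921688109 ptr 172.69402715071823
mid [0.56619849 0.16273414 0.04      ]
```

```bash
cat >> h.py <<'E'
def goal(x,y,z,psi):
    s=arm.observe();Rm=R.from_rotvec(s["ee_rot"]).as_matrix()
    yaw=np.degrees(np.arctan2(Rm[1,0],Rm[0,0]))
    g=s["position"]+Rm[:,2]*.159
    tgt=np.array([x,y,z])+[0,0,.159]
    G=R.from_euler("z",psi,degrees=True)*R.from_rotvec([np.pi,0,0])
    print("clock %.2f grasp"%s["clock"],g.round(4),"yaw %.1f"%yaw,"zaxis",Rm[:,2].round(3),"width %.3f"%s["width"],"J",s["joints"].round(2))
    print("shift",((tgt-s["position"])@Rm*1000).round(1),"turn",(R.from_matrix(Rm).inv()*G).as_rotvec().round(3))
E
python3 -c "
from h import *
goal(.600,-.1745,.14,60)"
```

```text
clock 0.15 grasp [ 0.1628 -0.6031  0.2451] yaw 15.1 zaxis [-0.     0.001 -1.   ] width 0.995 J [ 1.2   0.44  0.03  1.57 -0.01  1.13 -0.08]
shift [ 533.8 -299.8  105.4] turn [-0.001 -0.    -0.783]
```

```bash
python3 -m pendant '[[[534,-300,60,0,0,-0.78,0],[534,-300,60,0,0,-0.78,0],[534,-300,60,0,0,-0.78,0],[534,-300,60,0,0,-0.78,0],[534,-300,60,0,0,-0.78,0],[534,-300,60,0,0,-0.78,0],[534,-300,60,0,0,-0.78,0],[534,-300,60,0,0,-0.78,0],[534,-300,60,0,0,-0.78,0],[534,-300,60,0,0,-0.78,0],[534,-300,60,0,0,-0.78,0],[534,-300,105,0,0,-0.783,0],[534,-300,105,0,0,-0.783,0],[534,-300,105,0,0,-0.783,0],[534,-300,105,0,0,-0.783,0],[534,-300,105,0,0,-0.783,0]]]' 20
python3 - <<'E'
from h import *
goal(.600,-.1745,.033,60)
cv2.imwrite("pics/w1.png",get_image("wrist")[:,:,::-1])
P=pose("wrist");print(proj("wrist",[[.6,-.1745,.038],[.6,-.1745,.01]],P))
E
```

```text
clock: 2.15
position: [0.6005, -0.1748, 0.3009]
ee_rot: [2.72, 1.569, 0.002]
force: [0.2, 0.5, 0.2]
width: 0.502
clock 2.15 grasp [ 0.6008 -0.1749  0.1419] yaw 60.0 zaxis [ 0.002 -0.    -1.   ] width 0.502 J [ 0.39  0.55 -0.29  1.67  0.19  0.94 -0.49]
shift [-1.000e-01 -8.000e-01  1.089e+02] turn [ 0.002 -0.    -0.001]
[[257.67593018 193.59742476]
 [257.7607381  184.21466171]]
```

View pics/w1.png

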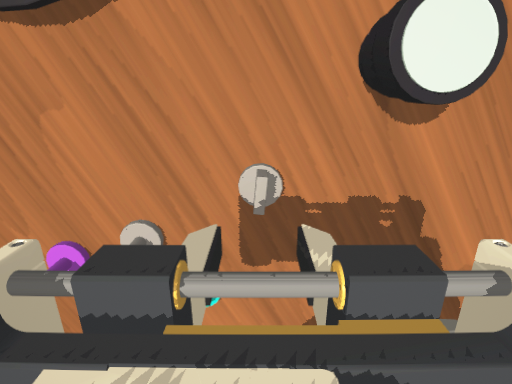

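```bash
python3 - <<'E'
from h import *
crop(cv2.imread("pics/w1.png")[:,:,::-1],225,155,300,225,8,"pics/w1c.png")
E
```

```text
(no output)
```

View pics/w1c.png

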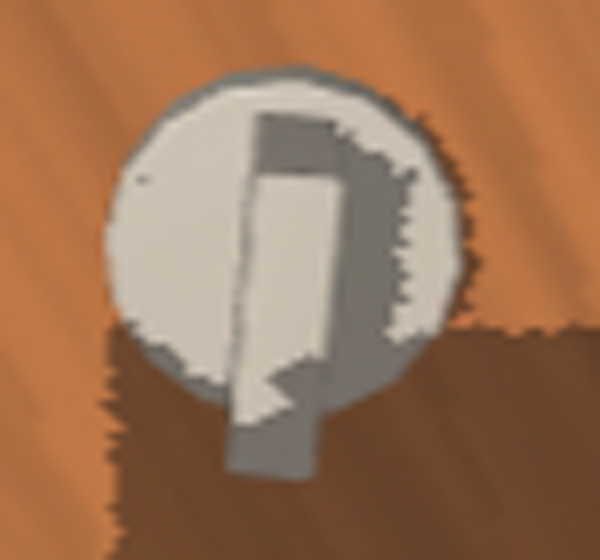

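```bash
python3 - <<'E'
from h import *
f=lambda x,y:(225+(x+.5)/8-.5,155+(y+.5)/8-.5)
c=plane("wrist",[f(258,175),f(228,472),f(345,180),f(315,480)],.038);print(c,c.mean(0))
for a,b in((0,1),(2,3)):
    d=c[a]-c[b];print(np.degrees(np.arctan2(d[1],d[0])),np.linalg.norm(d))
print("disc",plane("wrist",f(288,247),.01))
x,y,_=c.mean(0);goal(x,y,.033,54.3)
E
```

```text
[[ 0.60727494 -0.16048007  0.038     ]
 [ 0.58676454 -0.1889626   0.038     ]
 [ 0.61517339 -0.1657085   0.038     ]
 [ 0.59480472 -0.1947588   0.038     ]] [ 0.6010044  -0.17747749  0.038     ]
54.242177925325905 0.0350988735279023
54.96371343670207 0.0354796091434548
disc [[ 0.60174321 -0.17695842  0.01      ]]
clock 2.20 grasp [ 0.6007 -0.1748  0.1417] yaw 60.0 zaxis [ 0.001 -0.    -1.   ] width 0.498 J [ 0.39  0.55 -0.29  1.67  0.19  0.94 -0.49]
shift [ -2.1   1.7 108.7] turn [ 0.001 -0.     0.099]
```

```bash
python3 -m pendant '[[[-2,2,50,0,0,0.1,0],[-2,2,85,0,0,0.1,0],[-2,2,108,0,0,0.1,0],[-2,2,108,0,0,0.1,0],[-2,2,108,0,0,0.1,0],[-2,2,108,0,0,0.1,1],[-2,2,108,0,0,0.1,1],[-2,2,108,0,0,0.1,1],[-2,2,108,0,0,0.1,1],[-2,2,108,0,0,0.1,1]]]' 20
python3 -c "
from h import *
goal(.539,.093,.15,54.3)"
```

```text
clock: 3.45
position: [0.601, -0.1773, 0.1918]
ee_rot: [2.796, 1.432, -0.0]
force: [-0.3, 0.8, 3.2]
width: 0.107
clock 3.45 grasp [ 0.601  -0.1773  0.0328] yaw 54.2 zaxis [ 0. -0. -1.] width 0.107 J [ 0.36  0.68 -0.23  1.75  0.22  0.73 -0.61]
shift [ 183.1 -208.3 -117.2] turn [ 0.     0.    -0.001]
```

```bash
python3 -m pendant '[[[0,0,-60,0,0,0,1],[0,0,-80,0,0,0,1],[45,-52,-80,0,0,0,1],[92,-104,-80,0,0,0,1],[137,-156,-80,0,0,0,1],[183,-208,-80,0,0,0,1],[183,-208,-80,0,0,0,1],[183,-208,-80,0,0,0,1],[183,-208,-80,0,0,0,1]]]'
python3 - <<'E'
from h import *
cv2.imwrite("pics/w2.png",get_image("wrist")[:,:,::-1])
cv2.imwrite("pics/s2.png",get_image("side")[:,:,::-1])
goal(.539,.093,.064,54.3)
E
```

```text
clock: 4.58
position: [0.5394, 0.0918, 0.2716]
ee_rot: [2.796, 1.431, -0.001]
force: [0.3, -0.9, -1.0]
width: 0.108
clock 4.67 grasp [0.5395 0.091  0.1126] yaw 54.1 zaxis [-0.    -0.001 -1.   ] width 0.107 J [-0.05  0.48 -0.29  1.89  0.19  0.79 -1.07]
shift [ 1.2 -1.5 48.6] turn [ 0.     0.001 -0.003]
```

View pics/w2.png

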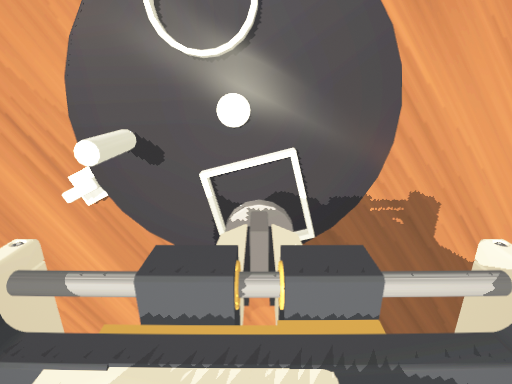

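View pics/s2.png

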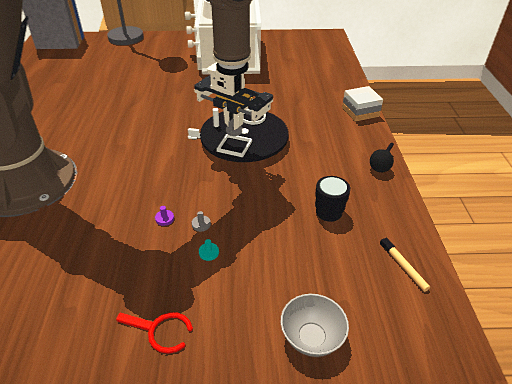

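The wrist view shows the cap held at (258,215), the plate hub at (233,110), the square nest corners at (202,173), (294,151) and (313,236), and the post top at (88,153). I'll check these against the estimates.

```bash
python3 - <<'E'
from h import *
P=pose("wrist")
print("hub",plane("wrist",(233,110),.033,P))
q=plane("wrist",[(202,173),(294,151),(313,236)],.04,P);print("sq",q,(q[0]+q[2])/2,[np.linalg.norm(q[i]-q[i+1]) for i in(0,1)])
print("post",plane("wrist",(87,153),.085,P),"ptr",plane("wrist",(83,181),.024,P))
E
```

```text
hub [[0.56711771 0.16094764 0.033     ]]
sq [[0.52081485 0.13806964 0.04      ]
 [0.58642234 0.11125827 0.04      ]
 [0.56016771 0.04417896 0.04      ]] [0.54049128 0.0911243  0.04      ] [np.float64(0.07087448927197473), np.float64(0.07203430005076955)]
post [[0.48824372 0.19175626 0.085     ]] ptr [[0.43142434 0.18917069 0.024     ]]
```

```bash
python3 -m pendant '[[[0,-1,25,0,0,0,1],[0,-1,40,0,0,0,1],[0,-1,49,0,0,0,1],[0,-1,49,0,0,0,1],[0,-1,49,0,0,0,1],[0,-1,49,0,0,0,0.3],[0,-1,49,0,0,0,0.3],[0,-1,49,0,0,0,0.3],[0,-1,10,0,0,0,0.3],[0,-1,-40,0,0,0,0.3],[0,-1,-60,0,0,0,0.3],[0,-1,-60,0,0,0,0.3]]]'
python3 - <<'E'
from h import *
cv2.imwrite("pics/w3.png",get_image("wrist")[:,:,::-1])
goal(.463,-.1655,.12,54.3)
E
```

```text
clock: 6.18
position: [0.5388, 0.0935, 0.3334]
ee_rot: [2.795, 1.432, 0.005]
force: [-0.5, -0.3, -0.2]
width: 0.349
clock 6.22 grasp [0.5385 0.0933 0.173 ] yaw 54.2 zaxis [ 0.001  0.    -1.   ] width 0.352 J [-0.03  0.41 -0.32  1.84  0.16  0.92 -1.04]
shift [-254.1   90.1   52.9] turn [ 0.001 -0.001 -0.001]
```

View pics/w3.png

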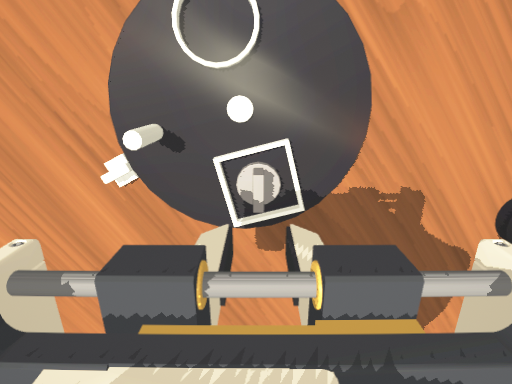

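The tag cap lies flat and centred in the square nest at (258,185). Now the grey stud cap.

```bash
python3 -m pendant '[[[-60,21,0,0,0,0,0.2],[-120,42,0,0,0,0,0.2],[-180,64,0,0,0,0,0.2],[-225,80,20,0,0,0,0.2],[-254,90,40,0,0,0,0.2],[-254,90,40,0,0,0,0.2],[-254,90,40,0,0,0,0.2],[-254,90,40,0,0,0,0.2]]]'
python3 - <<'E'
from h import *
cv2.imwrite("pics/w4.png",get_image("wrist")[:,:,::-1])
P=pose("wrist");print(proj("wrist",[[.463,-.1655,.038],[.463,-.1655,.01]],P))
goal(.463,-.1655,.033,54.3)
E
```

```text
clock: 7.22
position: [0.4635, -0.1642, 0.2919]
ee_rot: [-2.795, -1.435, -0.001]
force: [0.6, -0.2, -0.1]
width: 0.398
[[258.85028931 198.43178519]
 [258.85407324 188.31983943]]
clock 7.28 grasp [ 0.4636 -0.1642  0.133 ] yaw 54.4 zaxis [ 0.001  0.    -1.   ] width 0.401 J [ 0.42  0.37 -0.25  2.01  0.13  0.77 -0.52]
shift [ -1.4   0.3 100. ] turn [ 0.    -0.001  0.001]
```

View pics/w4.png

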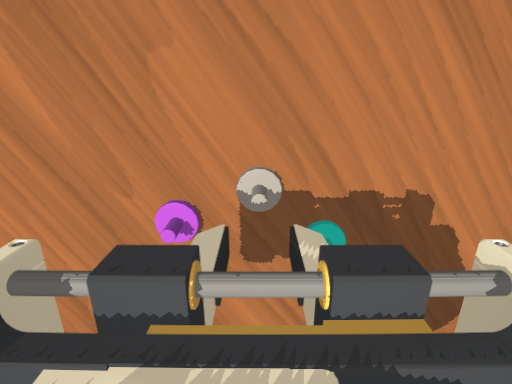

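The grey stud cap's disc is at (259,190) and its stud top at (259,198), both as predicted. I'll descend and grip.

```bash
python3 -m pendant '[[[-1,0,50,0,0,0,0.3],[-1,0,85,0,0,0,0.3],[-1,0,100,0,0,0,0.3],[-1,0,100,0,0,0,0.3],[-1,0,100,0,0,0,0.3],[-1,0,100,0,0,0,1],[-1,0,100,0,0,0,1],[-1,0,100,0,0,0,1],[-1,0,100,0,0,0,1]]]' 20
python3 -c "
from h import *
goal(.594,.2315,.11,54.3)"
```

```text
clock: 8.4
position: [0.4626, -0.1663, 0.1923]
ee_rot: [2.796, 1.432, 0.001]
force: [-1.8, 0.0, 8.0]
width: 0.142
clock 8.40 grasp [ 0.4627 -0.1664  0.0333] yaw 54.2 zaxis [ 0.001 -0.    -1.   ] width 0.142 J [ 0.39  0.53 -0.2   2.09  0.2   0.54 -0.58]
shift [ 399.6 -125.8  -76.8] turn [ 0.001 -0.    -0.001]
```

```bash
python3 -m pendant '[[[0,0,-60,0,0,0,1],[0,0,-110,0,0,0,1],[58,-18,-110,0,0,0,1],[116,-36,-110,0,0,0,1],[174,-55,-110,0,0,0,1],[232,-73,-110,0,0,0,1],[290,-91,-110,0,0,0,1],[345,-109,-110,0,0,0,1],[400,-126,-100,0,0,0,1],[400,-126,-80,0,0,0,1],[400,-126,-80,0,0,0,1],[400,-126,-80,0,0,0,1]]]'
python3 - <<'E'
from h import *
cv2.imwrite("pics/w5.png",get_image("wrist")[:,:,::-1])
goal(.594,.2315,.064,54.3)
E
```

```text
clock: 9.9
position: [0.5941, 0.2311, 0.2722]
ee_rot: [2.797, 1.43, -0.0]
force: [0.8, 1.2, -0.2]
width: 0.145
clock 9.95 grasp [0.5943 0.231  0.1135] yaw 54.2 zaxis [ 0.001 -0.    -1.   ] width 0.144 J [-0.26  0.6  -0.29  1.66  0.21  0.9  -1.26]
shift [ 0.3 -0.5 49.5] turn [ 0.001 -0.    -0.003]
```

View pics/w5.png

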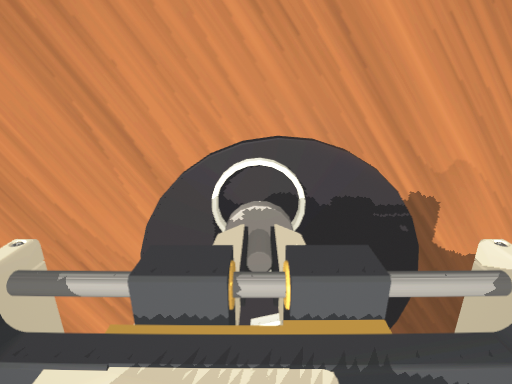

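```bash
python3 - <<'E'
from h import *
P=pose("wrist");a=np.linspace(0,2*np.pi,9)
print(proj("wrist",[[.594+.037*np.cos(t),.2315+.037*np.sin(t),.04] for t in a],P).round())
print(plane("wrist",[(212,200),(305,200),(258,158)],.04,P))
E
```

```text
[[297. 179.]
 [266. 160.]
 [229. 169.]
 [211. 199.]
 [221. 231.]
 [251. 247.]
 [284. 240.]
 [304. 213.]
 [297. 179.]]
[[0.56787075 0.25642615 0.04      ]
 [0.62679365 0.21379839 0.04      ]
 [0.61661405 0.26238753 0.04      ]]
```

The predicted ring outline matches the picture to about 1 px, so I'll place the cap.

```bash
python3 -m pendant '[[[0,0,25,0,0,0,1],[0,0,40,0,0,0,1],[0,0,49,0,0,0,1],[0,0,49,0,0,0,1],[0,0,49,0,0,0,1],[0,0,49,0,0,0,0.3],[0,0,49,0,0,0,0.3],[0,0,49,0,0,0,0.3],[0,0,10,0,0,0,0.3],[0,0,-40,0,0,0,0.3],[0,0,-70,0,0,0,0.3],[0,0,-70,0,0,0,0.3]]]'
python3 - <<'E'
from h import *
cv2.imwrite("pics/w6.png",get_image("wrist")[:,:,::-1])
crop(get_image("top"),120,140,220,255,5,"pics/t6.png")
goal(.4875,.194,.15,54.3)
E
```

```text
clock: 11.45
position: [0.5945, 0.2325, 0.3447]
ee_rot: [2.796, 1.432, 0.008]
force: [-1.5, -0.7, -0.9]
width: 0.351
clock 11.55 grasp [0.5937 0.2318 0.1825] yaw 54.2 zaxis [-0. -0. -1.] width 0.354 J [-0.25  0.53 -0.3   1.6   0.18  1.04 -1.23]
shift [-92.8 -64.   32.5] turn [ 0.     0.    -0.001]
```

View pics/w6.png

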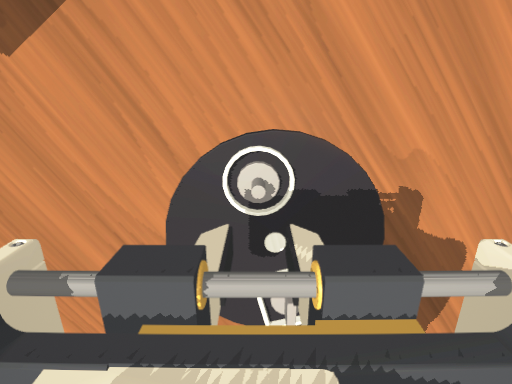

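View pics/t6.png

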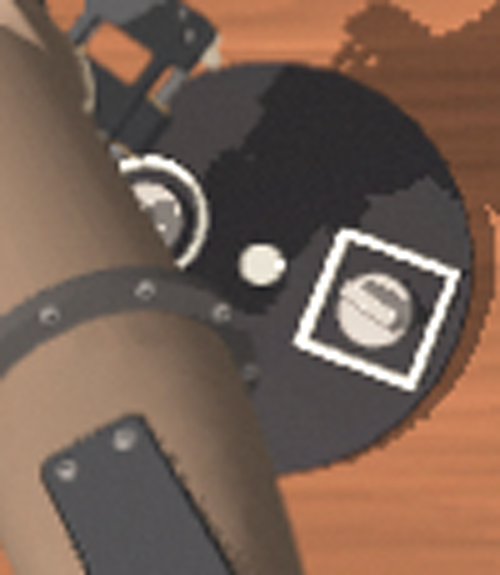

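Both caps lie flat: the stud cap at (258,182) in the wrist view, and the tag cap at (375,310) in the crop. Next I'll hover over the post.

```bash
python3 -m pendant '[[[-46,-32,0,0,0,0,0],[-93,-64,0,0,0,0,0],[-93,-64,20,0,0,0,0],[-93,-64,32,0,0,0,0],[-93,-64,32,0,0,0,0],[-93,-64,32,0,0,0,0],[-93,-64,32,0,0,0,0]]]'
python3 - <<'E'
from h import *
cv2.imwrite("pics/w7.png",get_image("wrist")[:,:,::-1])
P=pose("wrist");print(proj("wrist",[[.4875,.1935,.085],[.4875,.1935,.03],[.567,.163,.033]],P))
goal(.4875,.1935,.068,54.3)
E
```

```text
clock: 12.42
position: [0.488, 0.1942, 0.31]
ee_rot: [-2.796, -1.432, -0.001]
force: [0.4, -0.2, -0.2]
width: 0.501
[[258.5684     210.82037009]
 [258.64231029 188.44739007]
 [348.87456928 166.81445715]]
clock 12.47 grasp [0.488  0.1942 0.151 ] yaw 54.2 zaxis [ 0.  0. -1.] width 0.501 J [-0.23  0.4  -0.33  1.91  0.17  0.86 -1.27]
shift [-0.8  0.  83. ] turn [ 0.    -0.001 -0.001]
```

View pics/w7.png

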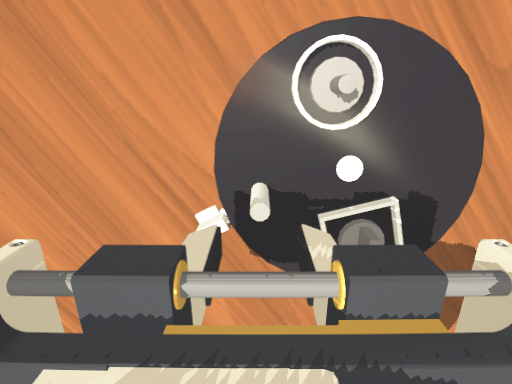

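The post top is at (261,212), the post foot at (260,188) and the hub at (349,168), all as predicted. I'll descend and grip the post.

```bash
python3 -m pendant '[[[-1,1,45,0,0,0,0],[-1,1,75,0,0,0,0],[-1,1,83,0,0,0,0],[-1,1,83,0,0,0,0],[-1,1,83,0,0,0,0],[-1,1,83,0,0,0,1],[-1,1,83,0,0,0,1],[-1,1,83,0,0,0,1],[-1,1,83,0,0,0,1],[-1,1,83,0,0,0,1]]]' 30
python3 - <<'E'
from h import *
goal(.4875,.1935,.068,54.3)
ax=np.array([.567,.163]);R0=.085
s=arm.observe();g=s["position"][:2];a0=np.arctan2(*(g-ax)[::-1]);r=np.linalg.norm(g-ax);print(np.degrees(a0),r,s["force"])
Rm=R.from_rotvec(s["ee_rot"]).as_matrix()
for a in np.linspace(a0,np.radians(82.7),13):
    t=ax+r*np.array([np.cos(a),np.sin(a)]);d=np.r_[t-g,0]@Rm*1000;print(round(np.degrees(a),1),d.round(1)) 
E
```

```text
clock: 13.72
position: [0.4877, 0.1927, 0.2269]
ee_rot: [-2.796, -1.432, 0.0]
force: [-2.1, 0.8, 4.4]
width: 0.165
clock 13.72 grasp [0.4877 0.1927 0.0679] yaw 54.3 zaxis [-0.  0. -1.] width 0.165 J [-0.26  0.52 -0.29  1.98  0.23  0.67 -1.33]
shift [ 0.5 -0.6 -0.1] turn [-0.     0.    -0.001]
159.46177953340336 0.08470860666346944 [-2.07000228  0.83447956  4.35202604]
159.5 [0. 0. 0.]
153.1 [ 9.2 -2.  -0. ]
146.7 [18.7 -2.9 -0. ]
140.3 [28.1 -2.8 -0. ]
133.9 [37.5 -1.6 -0. ]
127.5 [46.7  0.6 -0. ]
121.1 [55.6  3.9 -0. ]
114.7 [64.   8.1 -0. ]
108.3 [72.  13.2 -0. ]
101.9 [79.3 19.2 -0. ]
95.5 [85.9 25.9 -0. ]
89.1 [91.7 33.3 -0. ]
82.7 [96.7 41.4 -0. ]
```

The post is gripped (15 mm opening). I'll turn clockwise through the first half and check the force.

```bash
python3 -m pendant '[[[4,-1,0,0,0,0,1],[9,-2,0,0,0,0,1],[14,-2.5,0,0,0,0,1],[19,-3,0,0,0,0,1],[23,-3,0,0,0,0,1],[28,-3,0,0,0,0,1],[33,-2,0,0,0,0,1],[37.5,-1.5,0,0,0,0,1],[42,-0.5,0,0,0,0,1],[47,0.5,0,0,0,0,1],[51,2,0,0,0,0,1],[55.5,4,0,0,0,0,1],[55.5,4,0,0,0,0,1]]]'
python3 - <<'E'
from h import *
cv2.imwrite("pics/s8.png",get_image("side")[:,:,::-1])
goal(.4875,.1935,.068,54.3)
ax=np.array([.567,.163]);s=arm.observe();g=s["position"][:2];a0=np.arctan2(*(g-ax)[::-1]);r=np.linalg.norm(g-ax);print(np.degrees(a0),r,s["force"])
Rm=R.from_rotvec(s["ee_rot"]).as_matrix()
for a in np.linspace(a0,np.radians(82.7),9):
    t=ax+.0847*np.array([np.cos(a),np.sin(a)]);d=np.r_[t-g,0]@Rm*1000;print(round(np.degrees(a),1),d.round(1)) 
E
```

```text
clock: 15.35
position: [0.5242, 0.2356, 0.2269]
ee_rot: [2.796, 1.432, 0.002]
force: [0.8, 0.3, 4.8]
width: 0.17
clock 15.40 grasp [0.5243 0.2355 0.0679] yaw 54.2 zaxis [ 0.001  0.001 -1.   ] width 0.167 J [-0.31  0.58 -0.29  1.86  0.23  0.73 -1.35]
shift [-55.4  -5.2  -0.2] turn [ 0.001 -0.001 -0.001]
120.65027136102614 0.08421134836869797 [0.46322308 0.10114146 4.12683343]
120.7 [ 0.2 -0.4 -0. ]
115.9 [6.5 2.6 0. ]
111.2 [12.5  6.2  0. ]
106.4 [18.2 10.3  0. ]
101.7 [23.6 14.8  0. ]
96.9 [28.6 19.7  0. ]
92.2 [33.1 25.1  0.1]
87.4 [37.2 30.8  0.1]
82.7 [40.8 36.8  0.1]
```

View pics/s8.png

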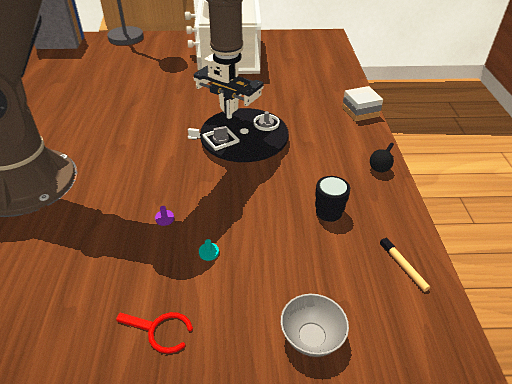

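The carousel turned with the post, the caps are still in their nests and the force is low. The square nest is at (220,137), nearing the pointer at (194,133). I'll continue.

```bash
python3 -m pendant '[[[3,1,0,0,0,0,1],[6.5,2.6,0,0,0,0,1],[12.5,6.2,0,0,0,0,1],[18,10,0,0,0,0,1],[23.5,15,0,0,0,0,1],[28.5,20,0,0,0,0,1],[33,25,0,0,0,0,1],[37,31,0,0,0,0,1],[39,34,0,0,0,0,1],[41,37,0,0,0,0,1],[41,37,0,0,0,0,1],[41,37,0,0,0,0,1],[41,37,0,0,0,0,1],[41,37,0,0,0,0,1]]]'
python3 - <<'E'
from h import *
for n in("side","top","wrist"):cv2.imwrite(f"pics/{n}9.png",get_image(n)[:,:,::-1])
crop(cv2.imread("pics/top9.png")[:,:,::-1],120,140,220,255,5,"pics/t9c.png")
crop(cv2.imread("pics/side9.png")[:,:,::-1],180,95,300,170,6,"pics/s9c.png")
goal(.4875,.1935,.068,54.3)
ax=np.array([.567,.163]);s=arm.observe();g=s["position"][:2];print(np.degrees(np.arctan2(*(g-ax)[::-1])),np.linalg.norm(g-ax),s["force"],s["dq"].round(3))
E
```

```text
clock: 17.15
position: [0.5778, 0.2464, 0.2269]
ee_rot: [2.796, 1.431, 0.0]
force: [-0.2, -2.1, 5.3]
width: 0.168
clock 17.30 grasp [0.5779 0.2463 0.0679] yaw 54.2 zaxis [ 0.001 -0.001 -1.   ] width 0.165 J [-0.3   0.64 -0.28  1.72  0.23  0.81 -1.31]
shift [-95.7 -42.3  -0.1] turn [ 0.001  0.    -0.002]
82.61820895709815 0.08407469933083475 [ 1.89228001 -1.43840286  4.93174736] [-0.002 -0.001  0.003 -0.001 -0.002  0.001  0.001]
```

View pics/t9c.png

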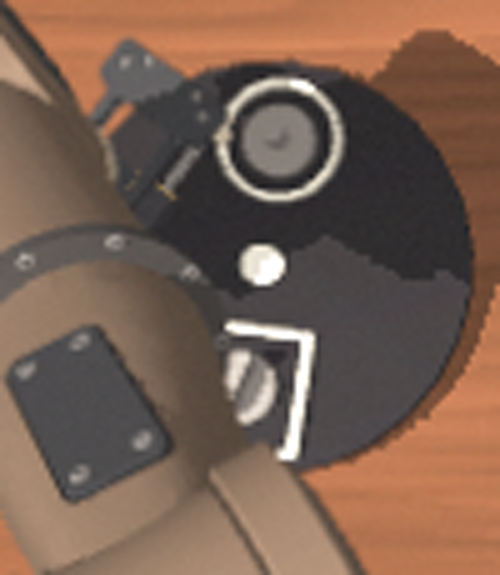

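View pics/s9c.png

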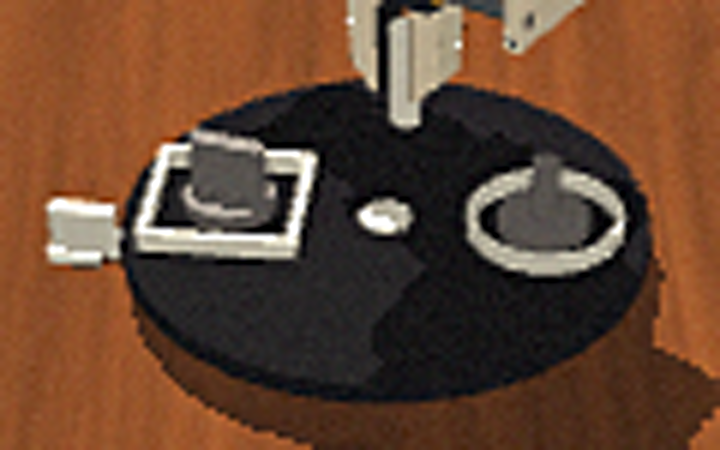

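View pics/wrist9.png

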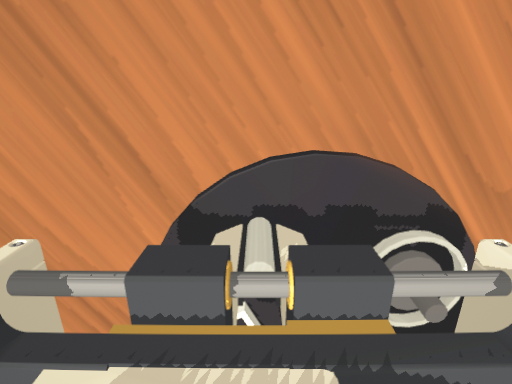

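Both caps remain seated. To confirm the final angle I'll measure the pointer and nests more closely.

```bash
python3 - <<'E'
from h import *
a=cv2.imread("pics/w3.png")[140:200,90:150];b=cv2.imread("pics/top0.png")[225:255,145:185];
cv2.imwrite("pics/p.png",np.hstack([cv2.resize(a,(390,390),interpolation=2),cv2.resize(b,(400,390) ,interpolation=2)]))
c1=lambda p:(120+(p[0]+.5)/5-.5,140+(p[1]+.5)/5-.5)
hub=plane("top",c1((262,264)),.033)[0];rd=plane("top",c1((281,139)),.04)[0];d=hub-rd
print(hub,rd,np.hypot(*d[:2]),"nest axis",np.degrees(np.arctan2(d[1],d[0])))
q=plane("top",[c1((309,332)),c1((288,456)),c1((228,325))],.04)
for i in(1,2):
  d=q[i]-q[0];print(np.degrees(np.arctan2(d[1],d[0])),np.linalg.norm(d))
s=lambda p:(180+(p[0]+.5)/6-.5,95+(p[1]+.5)/6-.5)
q=plane("side",[s(p) for p in[(165,148),(316,155),(298,250),(136,244)]],.04);c=q.mean(0);h=plane("side",s((384,216)),.033)[0];r=plane("side",s((547,222)),.04)[0]
print(c,h,r,"side nest axis",np.degrees(np.arctan2(*(c-r)[[1,0]])))
E
```

```text
[0.56752102 0.1639755  0.033     ] [0.64135853 0.15310203 0.04      ] 0.0746338364645002 nest axis 171.6227112158191
171.15948603053704 0.073525377630067
84.89339111343294 0.048237067140913185
[0.49618326 0.16657804 0.04      ] [0.568622   0.16020204 0.033     ] [0.64375568 0.14324888 0.04      ] side nest axis 171.0166714405187
```

View pics/p.png

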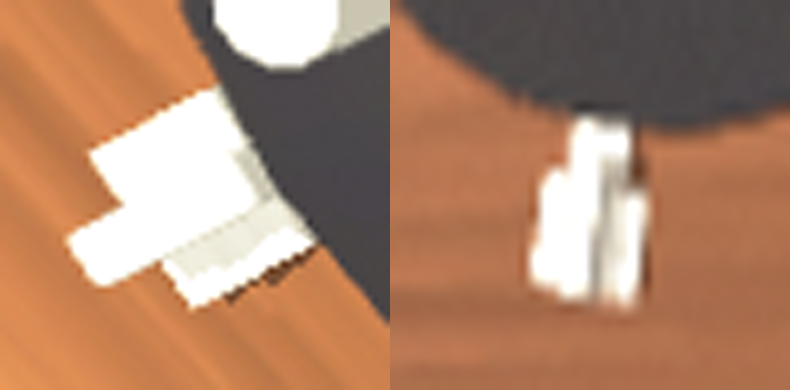

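```bash
python3 - <<'E'
from h import *
m=camera_model("wrist")
for psi,pos in((54.2,[.5387,.0934,.3327]),):
    T=np.eye(4);T[:3,:3]=(R.from_euler("z",psi,degrees=True)*R.from_rotvec([np.pi,0,0])).as_matrix();T[:3,3]=pos
    T=T@m["T_tool_cam"];P=(m,T[:3,:3],T[:3,3])
    f=lambda x,y:(90+(x+.5)/6.5-.5,140+(y+.5)/6.5-.5)
    q=plane("wrist",[f(85,262),f(247,182)],.024,P);h=plane("wrist",(239.5,109),.033,P)[0];rd=plane("wrist",(216.5,25),.04,P)[0]
    sq=plane("wrist",[(214,159),(289,140),(304,208),(236,226)],.04,P).mean(0)
    print(q,"mid",q.mean(0),"hub",h,"rd",rd,"sq",sq)
    A=lambda d:np.degrees(np.arctan2(d[1],d[0]))
    print("ptr len",np.linalg.norm(q[1]-q[0]),"block dir",A(q[0]-q[1]),"from hub",A(q.mean(0)-h),np.hypot(*(q.mean(0)-h)[:2]))
    print("nest axis",A(sq-h),A(sq-rd))
f=lambda x,y:(145+(x-390+.5)/10-.5,225+(y+.5)/13-.5)
q=plane("top",[f(602,120),f(572,298)],.024);hub=np.array([.5675,.1637,0]);print(q,np.linalg.norm(q[0]-q[1]),A(q[1]-q[0]),A(q.mean(0)-hub),np.hypot(*(q.mean(0)-hub)[:2]))
E
```

```text
[[0.40599064 0.1880534  0.024     ]
 [0.43654944 0.1822385  0.024     ]] mid [0.42127004 0.18514595 0.024     ] hub [0.56553522 0.16108732 0.033     ] rd [0.59168045 0.22731629 0.04      ] sq [0.5396899  0.09129368 0.04      ]
ptr len 0.03110713040882267 block dir 169.22624478590623 from hub 170.5320999966997 0.14625751506164958
nest axis -110.32012397785925 -110.91785170852481
[[0.44586159 0.18194763 0.024     ]
 [0.40557691 0.19028795 0.024     ]] 0.04113899128023733 168.30305219082823 171.0150119118009 0.1435421109393717
```

The pointer measures 170.5–171.0° from the hub. The square nest's axis is at 171.0–171.6°, so the error is about 0.5° against a 5.7° tolerance. Everything is still and the post is gripped at 30 N, so I'm handing in.

```bash
python3 -c "
from cell import arm
s=arm.observe();print(s['clock'],s['width'],s['dq'].round(4),s['force'].round(1));print(arm.sign_off())"
```

```text
17.3 0.16476065579762286 [-0.0021 -0.0008  0.0029 -0.0006 -0.002   0.0007  0.0006] [ 1.9 -1.4  4.9]
the job is handed in; nothing more can be done
None
```

I put the tag cap in the square nest and the grey stud cap in the round nest. I let go of both, then gripped the post at 30 N and turned the carousel clockwise about 77°. I handed in at 17.3 s, still gripping the post; `sign_off()` gave no verdict.

**Last checks:**
- **Angle:** the nest axis measured 171.0–171.6° and the pointer 170.5–171.0°, a mismatch of about 0.5° (tolerance 5.7°). An early rough reading put the pointer at 172.7°, but that mistook its wider base for the block. Even that value would be within tolerance.
- **Caps:** both look flat and well inside their nests in the final top and side pictures. I checked this by eye only, without measuring the final offsets.
- **Hold:** joint speeds were near zero and the tool force was about 5 N. The opening read 15 mm on the 16 mm post. I had no direct reading of finger contact force.
- **Bystanders:** the lens, bowl and wrench look unmoved in the side view taken midway through the turn. I did not measure them again at the end.

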